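# Clamp a tube offcut in a swing-gate jig with its draw latch

### The job

Clamp the shorter, thicker square tube in the clamping jig: lay it on the bed along the fixed jaw, centred on that jaw, then swing the gate shut against it. Flip the draw latch's wire loop down behind the keeper on the gate, then press the latch lever over centre until it lies fully flat, so that the tube is held tight. Leave the thinner tube, the welding magnet and the pipe ring where they are.

Things in the scene. Friction and masses are not known exactly. Their poses are not given: they have to be found in the camera images.
- jig: Clamping jig fixed to the bench: dark bed plate 10 mm thick (x -110..80, y -125..120 mm). Origin on the bench, z up; x points from the latch lever over the tube space to the gate, y along the jaws from gate hinge to latch. Fixed jaw: low bar, face at x=0, y -80..20, top at z 24. Latch pedestal: x -88..-8, y 39..71, top z 38, cheeks round the lever pivot to z 57.
- gate (a joint): Swing gate (moving jaw): steel bar 16 mm thick, 230 long, z 12..25 mm, upright hinge at jig x 38, y -110. Rad: 0 = shut, parallel to the fixed jaw with a 30 mm gap (inner face at jig x=30); grows opening toward +x; starts 0.45 to 0.65. Stays where put (0.12 N m). 165 mm from the hinge it carries a grey block (x 30..74 when shut, 54 in y, top z 40) with the keeper.
- gate_post (a point): Centre of the top (z 62 mm) of the upright steel post, 16 mm in diameter, that stands on the gate bar 220 mm from the hinge, near the gate's free end. Push or pinch it to swing the gate.
- keeper_seat (a point): Point on the gate (z 44 mm) where the centre of the loop's cross bar rests when hooked: on the grey block just behind (+x of) the keeper, a steel plate 34 mm wide up to z 56, leaning 20 degrees to +x so that the bar is caught under it. Axes: x away from the latch, y along the gate from its hinge, z up.
- lever (a joint): Latch lever: flat steel handle 24 mm wide, reaching 81 mm from its pivot. Rad: 0 = fully flat, over centre, pointing to jig -x; about 1.6 = upright; starts 1.68 to 1.92, stop at 1.95. Stays where put (0.07 N m). With the loop hooked the loop's spring resists while it is pressed (a few N near the tip), then holds it flat.
- lever_pivot (a point): The lever's pivot, on the jig at x -20, y 55, z 48 mm; its axis is along the jig's y.
- lever_tip (a point): Point on the middle of the lever's pressing face (its top when flat, its side toward jig +x when upright), 65 mm along the handle from the pivot, 8 mm off the pivot's plane. A bent lip goes on to 81 mm.
- loop (a joint): Wire loop's hinge, on the lever 20 mm from the pivot, in direction 188 degrees minus the lever's value (from jig +x toward up). Its value minus the lever's = the loop's elevation in rad: 0 = level toward jig +x, 1.57 = upright. Starts thrown back on its stop (3.72), elevation about 100 to 118 degrees; tipped over the top toward +x it falls by its own weight.
- loop_bar (a point): Centre of the loop's cross bar: 8 mm thick, 44 long along jig y, 81 from the loop's hinge; side wires 6 mm thick. A tongue 18 wide, 26 long, 5 thick goes on past it, bent up 25 degrees when the loop is level. The loop is sprung, stretching up to 14 mm (0.7 N/mm). With the gate shut on the thick tube and the lever up, the bar falls clear behind the keeper.
- tube_seat (a point): Point on top of the bed (z 10 mm) under the middle of the properly clamped tube: 15 mm from the fixed jaw's face, at the middle of the jaw's length. Axes as the jig's.
- thick_tube: The square steel tube to clamp, grey: 30 x 30 mm section, 90 mm long, 0.15 to 0.3 kg. Origin at the centre of its underside; y along its length, z up.
- thin_tube: Another square grey tube, 25 x 25 mm section, 120 mm long. Origin at the centre of its underside. Leave it where it is.
- magnet: A flat triangular welding magnet, 56 x 112 x 17 mm, lying on the bench. Leave it where it is.
- ring: A brown pipe ring, 60 mm across and 22 mm high, lying on the bench. Leave it where it is.

How it is judged:
On the way, in this order (a step that is already met when the one before it is completed fails the run):
1. the thick tube lies on the bed along the fixed jaw, let go (x of thick_tube in the frame of tube_seat between -0.008 and 0.02 m and y of thick_tube in the frame of tube_seat between -0.02 and 0.02 m and z of thick_tube in the frame of tube_seat between -0.004 and 0.006 m and angle between the y axis of thick_tube and the y axis of jig, either way round below 0.25 rad and contact force between thick_tube and the fingers below 0.05 N), for 0.2 s.
2. the gate is swung shut against the tube (x of thick_tube in the frame of tube_seat between -0.008 and 0.02 m and y of thick_tube in the frame of tube_seat between -0.02 and 0.02 m and z of thick_tube in the frame of tube_seat between -0.004 and 0.006 m and angle between the y axis of thick_tube and the y axis of jig, either way round below 0.25 rad and value of joint gate below 0.03 rad), for 0.2 s.
3. the loop's cross bar lies on the gate's block behind the keeper (x of loop_bar in the frame of keeper_seat between -0.005 and 0.02 m and z of loop_bar in the frame of keeper_seat between -0.006 and 0.007 m and value of joint gate below 0.03 rad), for 0.2 s.
4. the lever is pressed flat with the loop hooked (x of loop_bar in the frame of keeper_seat between -0.005 and 0.006 m and z of loop_bar in the frame of keeper_seat between -0.006 and 0.007 m and value of joint lever below 0.08 rad), for 0.2 s.
At the end, for the whole second after the job is handed in: Thick tube on the bed against the fixed jaw (4 mm, 0.08 rad; lengthwise within 20 mm of its middle), gate shut (under 0.03 rad) and pressing on it with over 5 N, loop bar behind the keeper within 6 mm of its seat, lever flat (under 0.08 rad), all at rest (all of step 4 and x of thick_tube in the frame of tube_seat between -0.004 and 0.004 m and y of thick_tube in the frame of tube_seat between -0.02 and 0.02 m and z of thick_tube in the frame of tube_seat between -0.004 and 0.005 m and angle between the y axis of thick_tube and the y axis of jig, either way round below 0.08 rad and value of joint gate below 0.03 rad and contact force between gate and thick_tube above 5 N and linear speed of thick_tube below 0.02 m/s and velocity of joint lever below 0.1 rad/s); the robot touches nothing.
It fails at once if the thin tube is moved more than 30 mm (distance of thin_tube from where it was at the start of the episode above 0.03 m).
It fails at once if the magnet is moved more than 30 mm (distance of magnet from where it was at the start of the episode above 0.03 m).
It fails at once if the ring is moved more than 30 mm (distance of ring from where it was at the start of the episode above 0.03 m).
It also fails if it takes over 67 s, if anything falls off the work surface, if the arm or the gripper's body presses on something with over 40 N, if the wrist force passes 120 N, or if a joint passes its speed limit or range.

### The arm

A 7-joint arm with a two-finger parallel gripper is mounted at the origin on the work surface; the furniture and walls round the work are solid. World frame = base frame: x ahead of the robot, y to its left, z up, the work surface at z = 0. Lengths are in m, angles in rad, forces in N, time in s.
With the tool pointing down it reaches from about 0.425 to 0.825 m from the base axis. Payload 3.6 kg.
Tool frame: the origin (TCP) lies on the front face of the gripper's body, between the roots of the fingers; the fingertips stand 84 mm ahead of it and the grasp point (between the pads) lies 65 mm ahead of it; z points along the fingers, y is the direction in which the jaws open and shut (so a half turn about z gives the same grasp; the last joint's range is limited). The gripper opens to 93 mm and grips with 3 to 60 N. Pads are 15 mm wide; open, the fingers measure 128 mm over their backs; the gripper's body (75 mm by 188 mm) begins 65 mm behind the grasp point.
Start: joints at [1.179, 0.615, -0.013, 1.423, 0.008, 1.103, -0.04], TCP at [0.233, -0.607, 0.303] pointing down, gripper open.
Joint ranges: [-3.12, 3.12], [-0.3, 2.06], [-1.34, 1.32], [0.26, 2.42], [-1.36, 4.5], [0.01, 1.98], [-2.84, 2.84]. Speed limits (rad/s): [2.79, 2.79, 3.14, 3.14, 3.14, 3.14, 3.14].

### API

Orientations are given as a unit quaternion [w, x, y, z].
In Python, from cell import readout, eyes, order gives the robot as it stands. The module is installed in compiled form; this text tells all that it offers.
- The arm moves only by the tool send_rows, never from a script. Its argument "moves" is a list that holds one entry, the list of rows, each a list of 6 numbers: the shift along the tool's x, y, z each as a share of 75 mm, from -1 to 1, then the turn, a rotation vector about the tool's x, y, z each as a share of 120 degrees, from -1 to 1. A call has 1 to 10 rows; each row shifts and turns the commanded pose from where the row before left it, along the tool's axes as they then stand; what a row does not reach is not made up. A row lasts 1/12 s, in which the tool goes at most 41.7 mm and 7.16 degrees, less where a joint would pass 70% of its speed; a pose out of reach is approached as far as the arm can. A call with a number of a shift or a turn outside -1 to 1 is refused whole. A call with a gripper value outside its range is refused whole. "grip" is the opening, from 0 (shut) to 1 (fully open), set as the call begins (left out, the last holds). The fingers move at their own pace and stop on an object; "force" is the grip in N (left out, the last holds). Time passes only in rows, so rows that do not move let the fingers close. It gives the time, the measured TCP pose, the force and the opening at its end, in the units of the state.
- readout.get_state(): the state, without advancing time (a new reading comes with each control period).
- eyes.capture(name): name is "scene" or "top"; returns the picture (384x512x3 uint8, red, green, blue); there is no depth.
- eyes.camera_info(name): a dict with "fx", "fy", "cx", "cy" (pixels), "k1" (the pictures are not rectified: a ray, as slopes to the right and down, at radius r is drawn at 1 + k1 r^2 times it, then the intrinsics apply), "world_from_camera" (4x4, takes a point from camera to world coordinates). Camera axes: x right, y down, z forward; pixel columns grow to the right and rows downward; lengths in m; the calibration is good to about 2 mm. A picture is of the moment at which its call begins. camera_info takes no time and is no camera call.
- order.finish_job(): hands the job in, once; it reports no verdict.
The state is a dict: "time": time; "qpos": joint angles; "qvel": joint speeds; "joint_torque": joint torques, N m; "tool_pos": TCP position; "orientation": TCP orientation; "contact_force": force on the tool from outside, world axes, zero at the start; "ft_torque": the same for the moment, N m; "width": opening from 0.0 (shut) to 1.0 (fully open).
Only numpy, scipy, OpenCV 4.12 (cv2) and the standard library are available. Lean on these libraries where they do the work, as an engineer would, in place of code of your own. Each camera call takes 0.05 s, during which the arm holds its last target.

## Working session

There is one attempt and no reset: what is moved stays moved. The work goes in short steps, Python scripts to look and compute and a tool call to move; the robot and the scene stay as the last step left them, time stands still between calls to the robot, and variables do not carry over. Pictures are saved under pics/ and viewed, and the job is handed in when it is done.

Besides the shell and the picture viewer there is one more tool, called after ">>>" by a JSON object that holds its "method" and its "body". send_rows: Moves the arm, as the interface text tells. Its arguments: {"type":"object","properties":{"moves":{"type":"array"},"grip":{"type":"number"},"force":{"type":"number"}},"required":["moves"]}

```bash
mkdir -p pics; ls
python3 - <<'E'
from cell import readout, eyes, order
import cv2, json
s=readout.get_state()
for k,v in s.items(): print(k,v)
for n in("scene","top"):
    im=eyes.capture(n); cv2.imwrite(f"pics/{n}0.png",cv2.resize(im[:,:,::-1],None,fx=1.5,fy=1.5,interpolation=cv2.INTER_CUBIC)); cv2.imwrite(f"pics/{n}0_raw.png",im[:,:,::-1])
    print(n,eyes.camera_info(n))
E
```

```text
pics
time 0.0
qpos [ 1.1784814   0.61592963 -0.01262556  1.42489229  0.00810826  1.10341158
 -0.04038766]
qvel [-0.0001381  -0.00146889 -0.00176529  0.0005485  -0.00031966  0.00107453
 -0.00149805]
joint_torque [-6.06561771e-04 -4.58935547e+01  2.08901921e-01 -1.65742671e+01
 -6.10026042e-02  2.04608281e-02  2.69695674e-04]
tool_pos [ 0.23231809 -0.60644426  0.30157632]
orientation [-1.26988146e-03  9.83309998e-01  1.81933422e-01 -2.55234272e-04]
contact_force [-0.73030464  0.82191932 -0.7940352 ]
ft_torque [ 0.00377608 -0.03056867  0.00458965]
width 1.0029146364463906
scene {'fx': 492.39449278355863, 'fy': 492.39449278355863, 'cx': 257.724729809662, 'cy': 194.4558876099939, 'k1': -0.20088829688185098, 'world_from_camera': array([[-0.59267135, -0.44686427,  0.67011417, -0.23172197],
       [-0.80538908,  0.33854428, -0.48655543,  0.57221929],
       [-0.00943908, -0.8280701 , -0.5605451 ,  0.76006248],
       [ 0.        ,  0.        ,  0.        ,  1.        ]])}
top {'fx': 430.16732752190484, 'fy': 430.16732752190484, 'cx': 264.4717680332003, 'cy': 187.57845358220024, 'k1': -0.1119730504422663, 'world_from_camera': array([[-0.00589728, -0.99339949,  0.11455424,  0.45189497],
       [-0.99994733,  0.00489594, -0.00902056, -0.01008479],
       [ 0.00840017, -0.1146014 , -0.99337604,  1.15170226],
       [ 0.        ,  0.        ,  0.        ,  1.        ]])}
```

View pics/scene0.png

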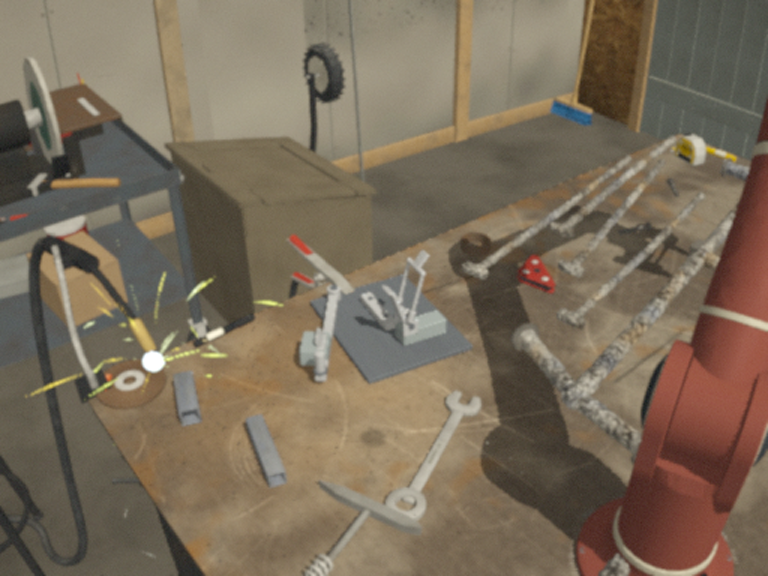

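View pics/top0.png

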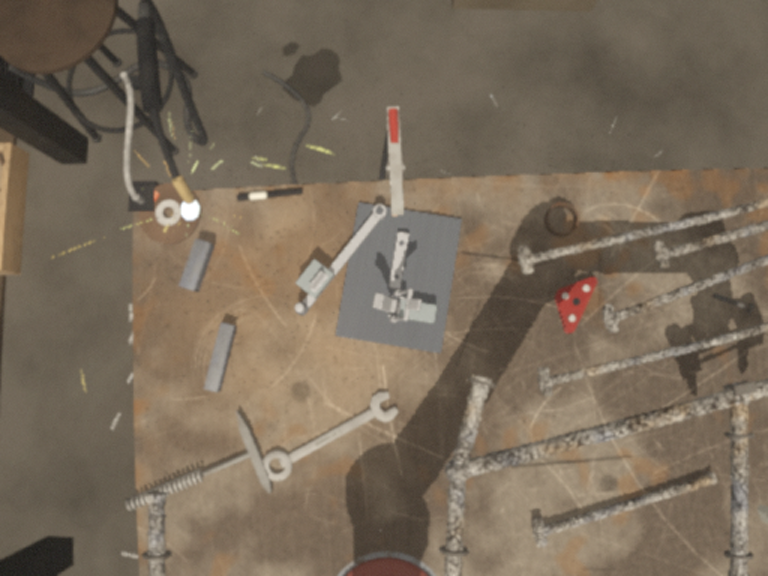

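```bash
cat > h.py <<'E'
import numpy as np, cv2
from cell import readout, eyes, order
from scipy.spatial.transform import Rotation as R
INF={n:eyes.camera_info(n) for n in("scene","top")}
def K(i): return np.array([[i['fx'],0,i['cx']],[0,i['fy'],i['cy']],[0,0,1.]])
def rays(n,p):
    i=INF[n]; p=np.array(p,float).reshape(-1,1,2)
    q=cv2.undistortPoints(p,K(i),np.array([i['k1'],0,0,0,0.])).reshape(-1,2)
    T=i['world_from_camera']; d=np.c_[q,np.ones(len(q))]@T[:3,:3].T
    return T[:3,3],d
def onplane(n,p,z):
    o,d=rays(n,p); return o+d*((z-o[2])/d[:,2])[:,None]
def proj(n,P):
    i=INF[n]; T=np.linalg.inv(i['world_from_camera']); P=np.array(P,float).reshape(-1,3)
    return cv2.projectPoints(P,cv2.Rodrigues(T[:3,:3])[0],T[:3,3],K(i),np.array([i['k1'],0,0,0,0.]))[0].reshape(-1,2)
def tri(ps,pt):
    A=np.zeros((3,3));b=np.zeros(3)
    for n,p in(("scene",ps),("top",pt)):
        o,d=rays(n,[p]); d=d[0]/np.linalg.norm(d[0]); M=np.eye(3)-np.outer(d,d); A+=M;b+=M@o
    return np.linalg.solve(A,b)
def crop(im,x0,y0,x1,y1,s,fn):
    c=cv2.resize(im[y0:y1,x0:x1],None,fx=s,fy=s,interpolation=cv2.INTER_CUBIC)
    if c.shape[2]==3: c=c[:,:,::-1]
    c=c.copy()
    for x in range((x0+9)//10*10,x1,10):
        cv2.line(c,(int((x-x0+.5)*s),0),(int((x-x0+.5)*s),6 if x%50 else 14),(0,255,255),1)
        if x%20==0: cv2.putText(c,str(x),(int((x-x0)*s)-8,22),0,.35,(0,255,255),1)
    for y in range((y0+9)//10*10,y1,10):
        cv2.line(c,(0,int((y-y0+.5)*s)),(6,int((y-y0+.5)*s)),(0,255,255),1)
        if y%20==0: cv2.putText(c,str(y),(8,int((y-y0)*s)+6),0,.35,(0,255,255),1)
    cv2.imwrite("pics/"+fn,c)
E
python3 - <<'E'
from h import *
t=cv2.imread("pics/top0_raw.png")[:,:,::-1]; s=cv2.imread("pics/scene0_raw.png")[:,:,::-1]
crop(t,110,125,320,275,3.7,"t1.png"); crop(s,100,150,330,340,3.1,"s1.png")
E
```

```text
(no output)
```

View pics/t1.png

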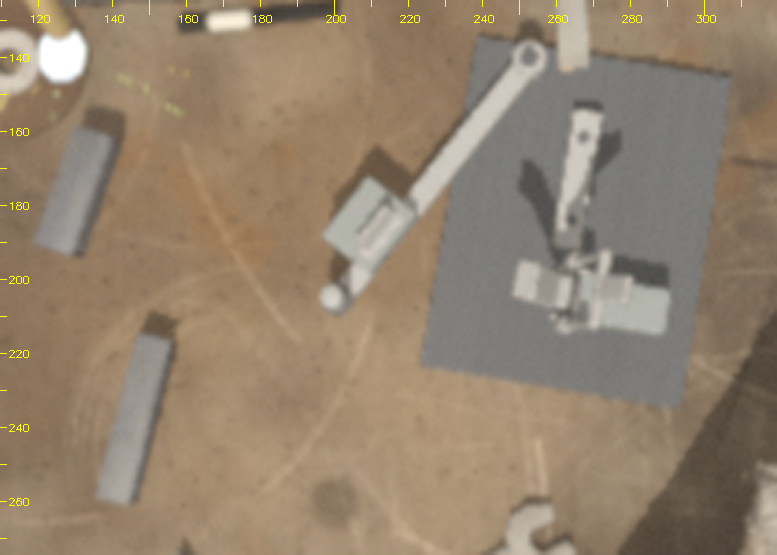

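View pics/s1.png

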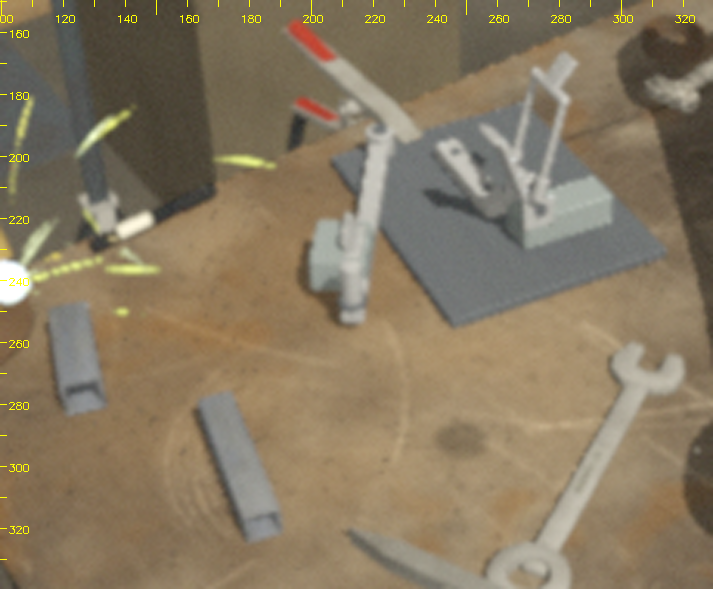

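Run:
```python
from h import *
t=cv2.imread("pics/top0_raw.png")[:,:,::-1]; s=cv2.imread("pics/scene0_raw.png")[:,:,::-1]
for p in [(250,215),(280,170),(120,185),(130,165),(135,170),(145,240),(130,250),(200,230)]: print(p,t[p[1],p[0]])
print('scene',[ (p,s[p[1],p[0]]) for p in [(125,265),(133,268),(230,290),(180,230)]])
b=t.astype(int); m=((b[:,:,2]-b[:,:,0])>0).astype(np.uint8)
cv2.imwrite("pics/m.png",cv2.resize(m*255,None,fx=1.5,fy=1.5))
n,l,st,c=cv2.connectedComponentsWithStats(m)
for i in range(1,n):
    if st[i,4]>150: print(i,st[i],c[i])
```

```text
(250, 215) [129 125 124]
(280, 170) [122 121 117]
(120, 185) [136 122 109]
(130, 165) [142 138 132]
(135, 170) [151 148 145]
(145, 240) [159 155 149]
(130, 250) [140 117  96]
(200, 230) [164 138 108]
scene [((125, 265), array([141, 142, 140], dtype=uint8)), ((133, 268), array([135, 112,  79], dtype=uint8)), ((230, 290), array([166, 144, 113], dtype=uint8)), ((180, 230), array([146, 121,  84], dtype=uint8))]
```

View pics/m.png

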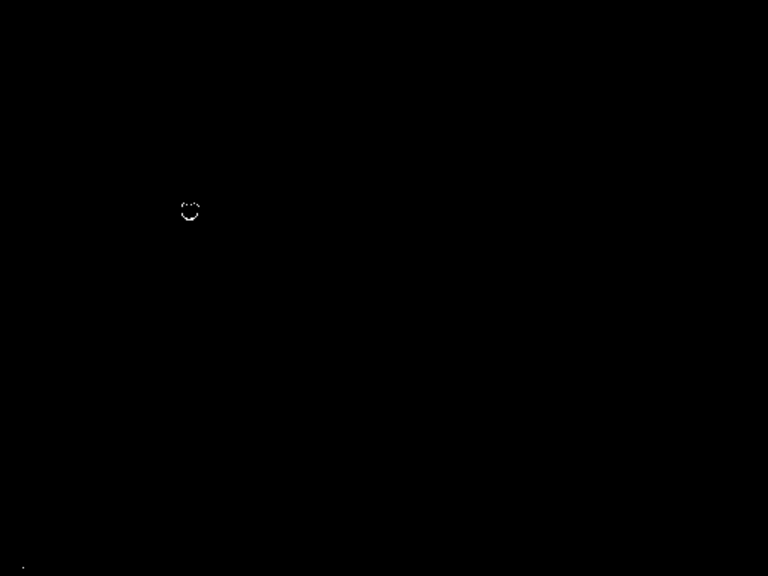

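Run:
```python
from h import *
t=cv2.imread("pics/top0_raw.png"); s=cv2.imread("pics/scene0_raw.png")
for nm,im,wins in(("top",t,{"thick":(112,150,145,200,.03),"thin":(130,205,165,268,.025),"bed":(215,125,320,245,.01)}),("scene",s,{"thick":(110,240,140,290,.03),"thin":(160,270,195,330,.025)})):
  b=cv2.resize(im,None,fx=4,fy=4,interpolation=cv2.INTER_CUBIC).astype(int)
  for k,(x0,y0,x1,y1,z) in wins.items():
    w=b[y0*4:y1*4,x0*4:x1*4]; m=((w[:,:,2]-w[:,:,0])<24).astype(np.uint8)
    if k!='bed': m&=(w.sum(2)>330).astype(np.uint8)
    m=cv2.morphologyEx(m,cv2.MORPH_OPEN,np.ones((9,9),np.uint8))
    c=max(cv2.findContours(m,cv2.RETR_EXTERNAL,cv2.CHAIN_APPROX_NONE)[0],key=cv2.contourArea)
    cc=(c.reshape(-1,2)+.5)/4-.5+[x0,y0]
    W=onplane(nm,cc,z)
    r=cv2.minAreaRect((W[:,:2]*1000).astype(np.float32))
    print(nm,k,cv2.contourArea(c)/16,r, cv2.boxPoints(r).round(1).tolist())
    o=cv2.approxPolyDP(cv2.convexHull(c),10,True).reshape(-1,2)/4+[x0,y0]; print('  poly',o.tolist())
    cv2.imwrite(f"pics/m_{nm}_{k}.png",m*255)
```

```text
top thick 374.3125 ((614.42138671875, 338.0837097167969), (33.08219528198242, 91.05233764648438), 72.9503173828125) [[566.0, 335.6000061035156], [653.0999755859375, 308.8999938964844], [662.7999877929688, 340.5], [575.7000122070312, 367.20001220703125]]
  poly [[133.0, 159.5], [140.0, 164.75], [131.25, 191.25], [127.5, 193.25], [119.75, 187.75]]
top thin 426.59375 ((451.373046875, 291.70086669921875), (27.625185012817383, 120.25019836425781), 77.5856704711914) [[389.70001220703125, 291.1000061035156], [507.1000061035156, 265.29998779296875], [513.0999755859375, 292.29998779296875], [395.6000061035156, 318.1000061035156]]
  poly [[152.25, 215.75], [155.75, 219.75], [145.25, 260.75], [137.5, 259.5], [147.25, 215.75]]
top bed 6577.46875 ((599.2796020507812, -3.382110595703125), (234.30892944335938, 249.7963409423828), 79.94425201416016) [[455.79998779296875, -96.9000015258789], [701.7999877929688, -140.5], [742.7000122070312, 90.19999694824219], [496.79998779296875, 133.8000030517578]]
  poly [[239.5, 135.0], [307.5, 145.5], [293.5, 235.0], [224.25, 223.25], [215.0, 192.5], [215.0, 177.0]]
scene thick 337.375 ((610.3364868164062, 336.878662109375), (30.391878128051758, 93.74606323242188), 72.58314514160156) [[561.0999755859375, 336.3999938964844], [650.5, 308.29998779296875], [659.5999755859375, 337.29998779296875], [570.2000122070312, 365.3999938964844]]
  poly [[127.5, 247.5], [132.5, 273.0], [119.25, 275.0], [115.75, 250.25]]
scene thin 556.375 ((438.6746826171875, 293.2422790527344), (26.51197052001953, 140.7446746826172), 75.5083999633789) [[367.20001220703125, 298.0], [503.5, 262.79998779296875], [510.1000061035156, 288.5], [373.8999938964844, 323.70001220703125]]
  poly [[165.0, 278.5], [174.5, 277.0], [189.5, 312.5], [190.0, 322.25], [179.75, 324.5]]
```

```bash
cat >> h.py <<'E'
def jigfit(px,n="top"):
    W=onplane(n,px,.01)[:,:2]; J=np.array([[80,-125],[-110,-125],[-110,120],[80,120]])/1000
    a=W-W.mean(0);b=J-J.mean(0); th=np.arctan2((b[:,0]*a[:,1]-b[:,1]*a[:,0]).sum(),(b*a).sum())
    Rm=np.array([[np.cos(th),-np.sin(th)],[np.sin(th),np.cos(th)]]); t=W.mean(0)-Rm@J.mean(0)
    return th,t,W,(J@Rm.T+t)
E
python3 - <<'E'
from h import *
for n,px in(("top",[(239,134.5),(307.5,145.3),(293.5,235),(224,223.3)]),("scene",None)):
    if px is None: continue
    th,t,W,F=jigfit(px,n); print(th,np.degrees(th),t); print((W*1000).round(1),(F*1000).round(1))
Rm=np.array([[np.cos(th),-np.sin(th)],[np.sin(th),np.cos(th)]])
def jw(x,y,z): return np.r_[Rm@[x/1000,y/1000]+t,z/1000]
L=[("hinge",38,-110,25),("jawA",0,-80,24),("jawB",0,20,24),("seat",15,-30,10),("ped1",-88,39,38),("ped2",-88,71,38),("pivot",-20,55,48),("bedTL",80,-125,10),("bedTR",-110,-125,10),("bedBR",-110,120,10),("bedBL",80,120,10)]
for a,*p in L: print(a,jw(*p).round(4),proj("top",jw(*p)).round(1),proj("scene",jw(*p)).round(1))
E
```

```text
1.4040792221479108 80.44781353108684 [ 0.59328757 -0.00956549]
[[ 728.9   47.8]
 [ 698.3 -137.8]
 [ 456.9  -96.5]
 [ 488.8   87.3]] [[ 729.8   48.6]
 [ 698.3 -138.8]
 [ 456.7  -98.1]
 [ 488.2   89.2]]
hinge [0.7081 0.0097 0.025 ] [[253.  140.7]] [[221.5 193.8]]
jawA [ 0.6722 -0.0228  0.024 ] [[265.2 153.9]] [[239.1 196. ]]
jawB [ 0.5736 -0.0062  0.024 ] [[259.2 190.8]] [[256.  215.9]]
seat [6.254e-01 2.000e-04 1.000e-02] [[256.7 172.1]] [[242.2 211.6]]
ped1 [ 0.5402 -0.0899  0.038 ] [[291.4 202.8]] [[290.4 205.8]]
ped2 [ 0.5087 -0.0846  0.038 ] [[289.5 214.9]] [[296.8 212.5]]
pivot [ 0.5357 -0.0202  0.048 ] [[264.6 204.4]] [[269.6 213.4]]
bedTL [0.7298 0.0486 0.01  ] [[238.7 134.2]] [[205.2 199.7]]
bedTR [ 0.6983 -0.1388  0.01  ] [[307.9 145.3]] [[267.8 182. ]]
bedBR [ 0.4567 -0.0981  0.01  ] [[294.1 235.1]] [[314.2 229.6]]
bedBL [0.4882 0.0892 0.01  ] [[223.3 223.5]] [[244.5 253.1]]
```

>>> {"method": "send_rows", "body": {"moves": [[[0.36,-0.37,0,0,0,0],[0.36,-0.37,0,0,0,0],[0.36,-0.37,0,0,0,0],[0.36,-0.37,0,0,0,0],[0.36,-0.37,0,0,0,0],[0.36,-0.37,0,0,0,0],[0.36,-0.37,0,0,0,0],[0.36,-0.37,0,0,0,0],[0.36,-0.37,0,0,0,0],[0.36,-0.37,0,0,0,0]]], "grip": 1}}

```text
time: 0.93
tool_pos: [0.3855, -0.2493, 0.3026]
orientation: [-0.0, 0.983, 0.182, -0.0]
contact_force: [0.5, -0.8, -0.3]
width: 0.997
```

>>> {"method": "send_rows", "body": {"moves": [[[0.36,-0.37,0,0,0,0],[0.36,-0.37,0,0,0,0],[0.36,-0.37,0,0,0,0],[0.36,-0.37,0,0,0,0],[0.36,-0.37,0,0,0,0],[0.36,-0.37,0,0,0,0],[0.36,-0.37,0,0,0,0],[0.36,-0.37,0,0,0,0],[0.36,-0.37,0,0,0,0],[0.36,-0.37,0,0,0,0]]]}}

```text
time: 1.77
tool_pos: [0.5384, 0.1062, 0.3025]
orientation: [0.0, 0.983, 0.182, -0.0]
contact_force: [-0.0, -1.0, 0.4]
width: 1.003
```

>>> {"method": "send_rows", "body": {"moves": [[[0.34,-0.42,0,0,0,0],[0.34,-0.42,0,0,0,0],[0.34,-0.42,0,0,0,0],[0.34,-0.42,0,0,0,0],[0.34,-0.42,0,0,0,0],[0.34,-0.42,0,0,0,0],[0,0,0,0,0,-0.05],[0,0,0,0,0,-0.058],[0,0,0,0,0,-0.058],[0,0,0,0,0,-0.058]]]}}

```text
time: 2.6
tool_pos: [0.6132, 0.3359, 0.3016]
orientation: [0.0, 0.913, 0.408, -0.001]
contact_force: [0.8, -0.4, -0.7]
width: 0.999
```

>>> {"method": "send_rows", "body": {"moves": [[[0,0,0,0,0,-0.058],[0,0,0,0,0,-0.058],[0,0,0,0,0,-0.058],[0,0,0,0,0,-0.058],[0,0,0,0,0,-0.058],[0,0,0,0,0,-0.058],[0,0,0,0,0,-0.058],[0,0,0,0,0,-0.058],[0,0,0,0,0,-0.058],[0,0,0,0,0,-0.058]]]}}

```text
time: 3.43
tool_pos: [0.6134, 0.3354, 0.302]
orientation: [-0.0, 0.517, 0.856, -0.001]
contact_force: [0.3, -0.3, 0.3]
width: 1.002
```

```bash
cat >> h.py <<'E'
def delta(pos,yaw_y=None,tilt=None):
    s=readout.get_state(); q=s['orientation']; r=R.from_quat([q[1],q[2],q[3],q[0]])
    d=r.inv().apply(np.array(pos)-s['tool_pos'])/.075
    out=[d.round(3).tolist()]
    if yaw_y is not None:
        ya=np.radians(yaw_y); y=np.array([np.cos(ya),np.sin(ya),0]); z=np.array([0,0,-1.]); x=np.cross(y,z)
        if tilt is not None: z=np.array(tilt)
        t=R.from_matrix(np.c_[x,y,z]); w=(r.inv()*t).as_rotvec(); out.append((w/np.radians(120)).round(4).tolist())
    print('t',s['time'],'pos',s['tool_pos'].round(4) if hasattr(s['tool_pos'],'round') else s['tool_pos'],'F',np.round(s['contact_force'],1),'w',round(s['width'],3)); print('shift/turn',out); return out
E
echo
```

>>> {"method": "send_rows", "body": {"moves": [[[0,0,0,0,0,-0.054],[0,0,0,0,0,-0.054],[0,0,0,0,0,-0.054],[0,0,0,0,0,-0.054],[0,0,0.3,0,0,-0.054],[0,0,0.4,0,0,-0.054],[0,0,0.5,0,0,-0.053],[0,0,0.5,0,0,0],[0,0,0,0,0,0],[0,0,0,0,0,0]]]}}

```text
time: 4.27
tool_pos: [0.6129, 0.3346, 0.173]
orientation: [-0.002, 0.151, 0.989, -0.002]
contact_force: [0.1, -0.3, 0.9]
width: 0.999
```

Run:
```python
from h import *
delta([.612,.338,.101],73)
t=eyes.capture("top"); s=eyes.capture("scene"); crop(t,90,125,240,275,3.7,"t2.png"); crop(s,60,180,250,340,3.7,"s2.png")
```

```text
t 4.2667 pos [0.6129 0.3346 0.173 ] F [ 0.1 -0.3  0.9] w 0.999
shift/turn [[0.022, 0.044, 0.96], [-0.0021, -0.0016, -0.0029]]
```

View pics/s2.png

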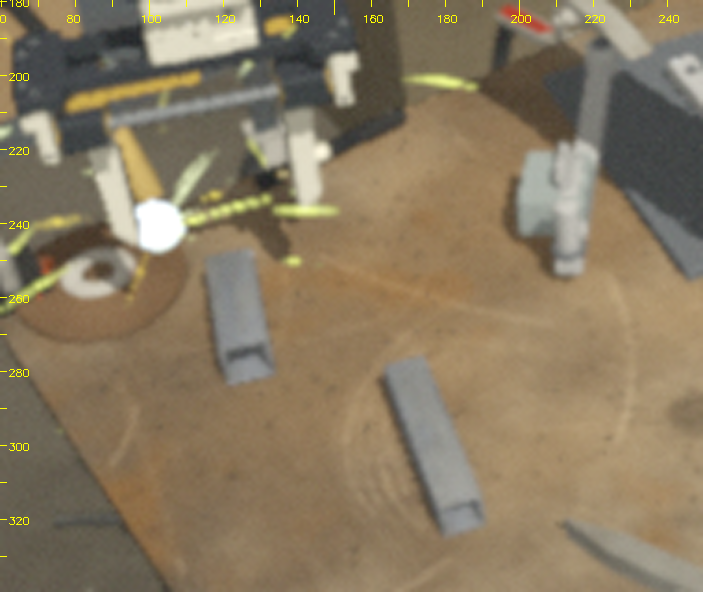

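>>> {"method": "send_rows", "body": {"moves": [[[0.02,0.04,0.2,0,0,0],[0,0,0.3,0,0,0],[0,0,0.3,0,0,0],[0,0,0.16,0,0,0],[0,0,0,0,0,0]]]}}

```text
time: 4.78
tool_pos: [0.6121, 0.3383, 0.101]
orientation: [-0.001, 0.15, 0.989, -0.002]
contact_force: [-0.1, -0.8, -0.2]
width: 1.002
```

>>> {"method": "send_rows", "body": {"moves": [[[0,0,0,0,0,0],[0,0,0,0,0,0],[0,0,0,0,0,0],[0,0,0,0,0,0],[0,0,0,0,0,0],[0,0,0,0,0,0]]], "grip": 0.2, "force": 20}}

```text
time: 5.28
tool_pos: [0.6132, 0.3391, 0.104]
orientation: [0.0, 0.151, 0.989, 0.0]
contact_force: [0.5, 0.8, -0.7]
width: 0.621
```

>>> {"method": "send_rows", "body": {"moves": [[[0,0,0,0,0,0],[0,0,0,0,0,0],[0,0,0,0,0,0],[0,0,0,0,0,0],[0,0,0,0,0,0],[0,0,0,0,0,0]]]}}

```text
time: 5.78
tool_pos: [0.6129, 0.3388, 0.1032]
orientation: [-0.0, 0.151, 0.989, -0.0]
contact_force: [0.2, -0.6, -0.2]
width: 0.322
```

Run:
```python
from h import *
delta([.6259,.003,.25],80.45)
```

```text
t 5.7833 pos [0.6129 0.3388 0.1032] F [ 0.2 -0.6 -0.2] w 0.322
shift/turn [[-1.498, -4.224, -1.955], [-0.0002, -0.0001, -0.0648]]
```

>>> {"method": "send_rows", "body": {"moves": [[[0,0,-0.3,0,0,0],[0,0,-0.5,0,0,0],[0,0,-0.5,0,0,0],[0,0,-0.5,0,0,0],[-0.06,-0.2,-0.15,0,0,0],[-0.16,-0.45,0,0,0,0],[-0.16,-0.45,0,0,0,0],[-0.16,-0.45,0,0,0,0],[-0.16,-0.45,0,0,0,0],[-0.16,-0.45,0,0,0,0]]]}}

```text
time: 6.62
tool_pos: [0.6195, 0.1425, 0.2491]
orientation: [-0.0, 0.15, 0.989, -0.0]
contact_force: [0.4, -0.7, -1.4]
width: 0.326
```

>>> {"method": "send_rows", "body": {"moves": [[[-0.16,-0.45,0,0,0,0],[-0.16,-0.45,0,0,0,0],[-0.16,-0.45,0,0,0,0],[-0.16,-0.42,0,0,0,0],[0,0,0,0,0,-0.032],[0,0,0,0,0,-0.032],[0,0,0,0,0,0],[0,0,0,0,0,0]]]}}

```text
time: 7.28
tool_pos: [0.6259, 0.0036, 0.2492]
orientation: [-0.0, 0.085, 0.996, 0.0]
contact_force: [-0.3, 1.2, -1.4]
width: 0.322
```

Run:
```python
from h import *
delta([.6259,.003,.113],80.45)
t=eyes.capture("top"); s=eyes.capture("scene"); crop(t,180,100,340,250,3.7,"t3.png"); crop(s,180,100,340,250,3.7,"s3.png")
```

```text
t 7.2833 pos [0.6259 0.0036 0.2492] F [-0.3  1.2 -1.4] w 0.322
shift/turn [[-0.003, -0.008, 1.816], [0.0003, -0.0004, -0.0014]]
```

View pics/s3.png

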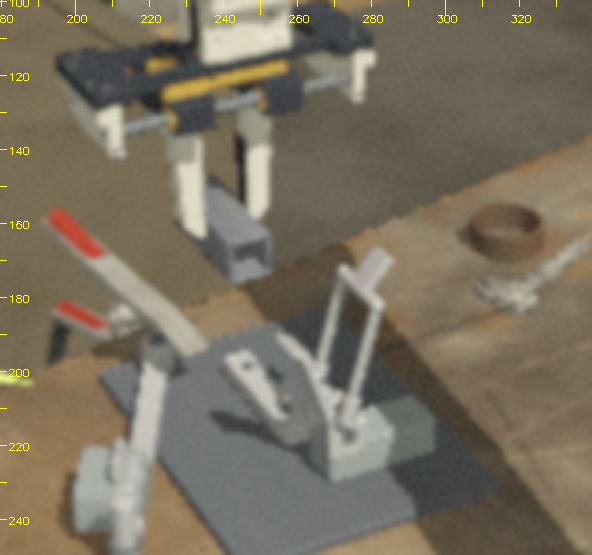

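View pics/t3.png

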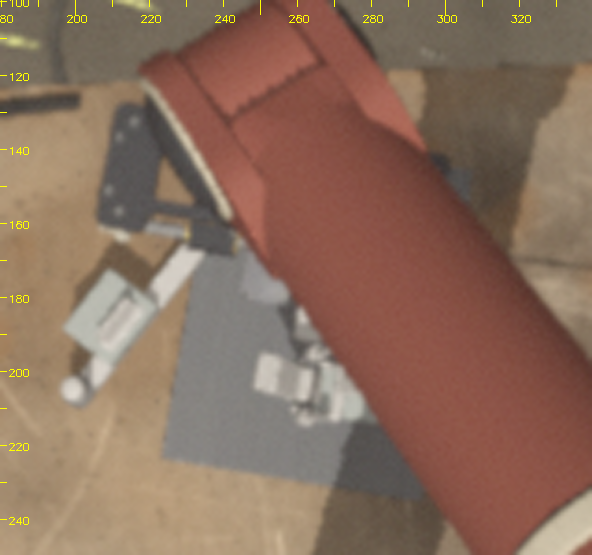

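>>> {"method": "send_rows", "body": {"moves": [[[0,0,0.4,0,0,0],[0,0,0.5,0,0,0],[0,0,0.4,0,0,0],[0,0,0.3,0,0,0],[0,0,0.14,0,0,0],[0,0,0,0,0,0],[0,0,0,0,0,0]]]}}

```text
time: 7.97
tool_pos: [0.6266, 0.0042, 0.1196]
orientation: [0.0, 0.084, 0.996, 0.0]
contact_force: [0.1, 0.5, -1.0]
width: 0.32
```

>>> {"method": "send_rows", "body": {"moves": [[[0,0,0.02,0,0,0],[0,0,0.02,0,0,0],[0,0,0,0,0,0]]]}}

```text
time: 8.22
tool_pos: [0.6268, 0.0035, 0.1173]
orientation: [0.001, 0.084, 0.996, 0.0]
contact_force: [1.7, -0.3, -2.4]
width: 0.321
```

>>> {"method": "send_rows", "body": {"moves": [[[0,0,0.02,0,0,0],[0,0,0.02,0,0,0],[0,0,0,0,0,0]]]}}

```text
time: 8.47
tool_pos: [0.6263, 0.0033, 0.1132]
orientation: [0.0, 0.084, 0.996, 0.0]
contact_force: [0.2, 0.3, -1.2]
width: 0.316
```

>>> {"method": "send_rows", "body": {"moves": [[[0,0,0.015,0,0,0],[0,0,0,0,0,0]]]}}

```text
time: 8.63
tool_pos: [0.6263, 0.0034, 0.1132]
orientation: [0.0, 0.084, 0.996, -0.0]
contact_force: [-1.5, -1.2, 4.3]
width: 0.323
```

>>> {"method": "send_rows", "body": {"moves": [[[0,0,0,0,0,0],[0,0,0,0,0,0],[0,0,0,0,0,0],[0,0,0,0,0,0],[0,0,0,0,0,0],[0,0,0,0,0,0]]], "grip": 0.7}}

```text
time: 9.13
tool_pos: [0.6261, 0.0034, 0.1118]
orientation: [-0.0, 0.084, 0.996, 0.0]
contact_force: [1.0, 0.8, 0.1]
width: 0.681
```

>>> {"method": "send_rows", "body": {"moves": [[[0,0,-0.2,0,0,0],[0,0,-0.5,0,0,0],[0,0,-0.5,0,0,0],[0,0,-0.5,0,0,0],[0,0.5,-0.1,0,0,0],[0,0.5,0,0,0,0],[0,0.5,0,0,0,0],[0,0.5,0,0,0,0],[0,0.5,0,0,0,0],[0,0,0,0,0,0]]]}}

```text
time: 9.97
tool_pos: [0.655, 0.1997, 0.249]
orientation: [-0.0, 0.078, 0.997, 0.005]
contact_force: [0.1, 2.0, 0.6]
width: 0.703
```

Run:
```python
from h import *
delta([.6259,.003,.113],80.45)
t=eyes.capture("top"); s=eyes.capture("scene"); crop(t,180,100,340,250,3.7,"t4.png"); crop(s,180,120,340,270,3.7,"s4.png")
```

```text
t 9.9667 pos [0.655  0.1997 0.249 ] F [0.1 2.  0.6] w 0.703
shift/turn [[-0.026, -2.671, 1.785], [0.0051, -0.0007, 0.0054]]
```

View pics/s4.png

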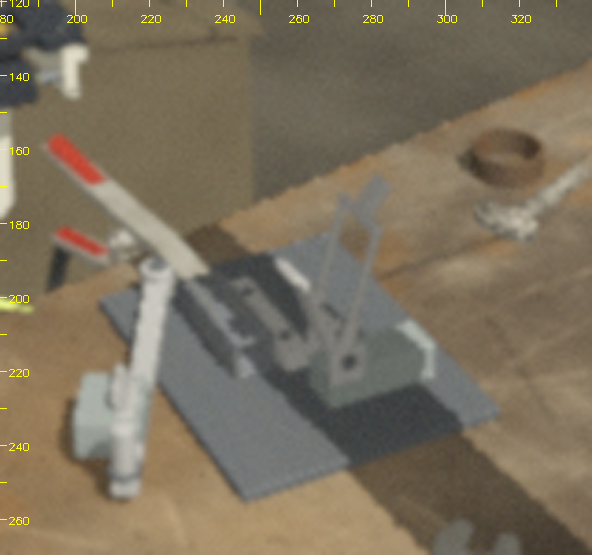

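View pics/t4.png

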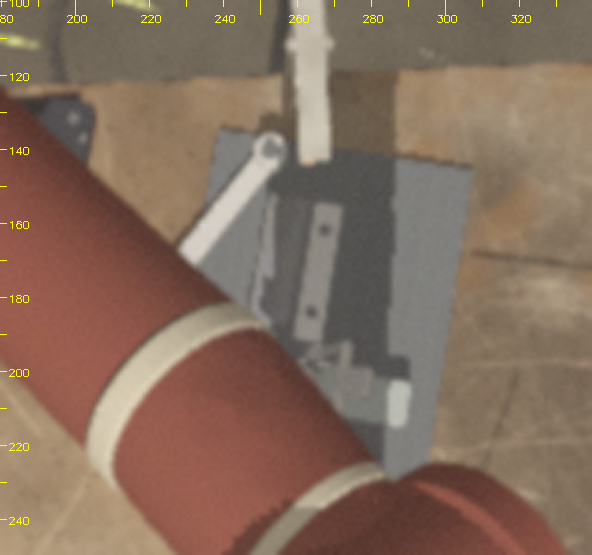

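```bash
cat >> h.py <<'E'
TH=1.40408; OJ=np.array([0.59329,-0.00957])
def jw(x,y,z):
    c,s=np.cos(TH),np.sin(TH); return np.array([OJ[0]+(c*x-s*y)/1000,OJ[1]+(s*x+c*y)/1000,z/1000])
def wj(P):
    c,s=np.cos(TH),np.sin(TH); d=np.array(P[:2])-OJ; return np.array([c*d[0]+s*d[1],-s*d[0]+c*d[1],P[2]])*1000
E
python3 - <<'E'
from h import *
p=onplane("top",[(199.3,204.5)],.062)[0]; j=wj(p); print('post',p,j, np.hypot(j[0]-38,j[1]+110), np.arctan2(j[0]-38,j[1]+110))
print(proj("scene",p))
P=jw(j[0]+35,j[1],130); print(P)
delta([P[0],P[1],.25],-9.55)
E
```

```text
post [0.53506947 0.14596648 0.062     ] [143.71855368  83.22382237  62.        ] 220.25407629456538 0.50063710090954
[[211.58889629 234.64450452]]
[0.54087755 0.18048121 0.13      ]
t 10.0667 pos [0.6567 0.1914 0.248 ] F [-0.3 -1.2 -0. ] w 0.695
shift/turn [[1.5, -0.394, -0.027], [0.0007, -0.0007, 0.7516]]
```

>>> {"method": "send_rows", "body": {"moves": [[[0.38,-0.1,0,0,0,0.05],[0,0,0,0,0,0.058],[0,0,0,0,0,0.058],[0,0,0,0,0,0.058],[0,0,0,0,0,0.058],[0,0,0,0,0,0.058],[0,0,0,0,0,0.058],[0,0,0,0,0,0.058],[0,0,0,0,0,0.058],[0,0,0,0,0,0.058]]], "grip": 0}}

```text
time: 10.9
tool_pos: [0.6285, 0.1832, 0.2476]
orientation: [0.0, 0.635, 0.773, -0.0]
contact_force: [0.2, -0.0, -0.5]
width: 0.034
```

>>> {"method": "send_rows", "body": {"moves": [[[0,0,0,0,0,0.058],[0,0,0,0,0,0.058],[0,0,0,0,0,0.058],[0,0,0,0,0,0.002],[0,0,0,0,0,0]]]}}

```text
time: 11.32
tool_pos: [0.6284, 0.184, 0.2475]
orientation: [0.001, 0.762, 0.647, -0.0]
contact_force: [-0.6, 0.3, 0.4]
width: 0.005
```

Run:
```python
from h import *
P=jw(178.7,83.2,130)
delta([P[0],P[1],.130],-9.55)
```

```text
t 11.3167 pos [0.6284 0.184  0.2475] F [-0.6  0.3  0.4] w 0.005
shift/turn [[-0.236, -1.145, 1.567], [0.0004, 0.0003, 0.0017]]
```

>>> {"method": "send_rows", "body": {"moves": [[[-0.08,-0.38,0,0,0,0],[-0.08,-0.38,0,0,0,0],[-0.08,-0.38,0,0,0,0],[0,0,0.5,0,0,0],[0,0,0.5,0,0,0],[0,0,0.4,0,0,0],[0,0,0.17,0,0,0],[0,0,0,0,0,0]]]}}

```text
time: 11.98
tool_pos: [0.5392, 0.1801, 0.1261]
orientation: [-0.001, 0.762, 0.647, -0.003]
contact_force: [-0.5, 0.2, 0.3]
width: 0.005
```

Run:
```python
from h import *
s=readout.get_state(); print(wj(s['tool_pos']))
t=eyes.capture("top"); s=eyes.capture("scene"); crop(t,150,100,340,250,3.7,"t5.png"); crop(s,140,120,340,270,3.7,"s5.png")
```

```text
[178.07937135  84.81357693 126.05301523]
```

View pics/s5.png

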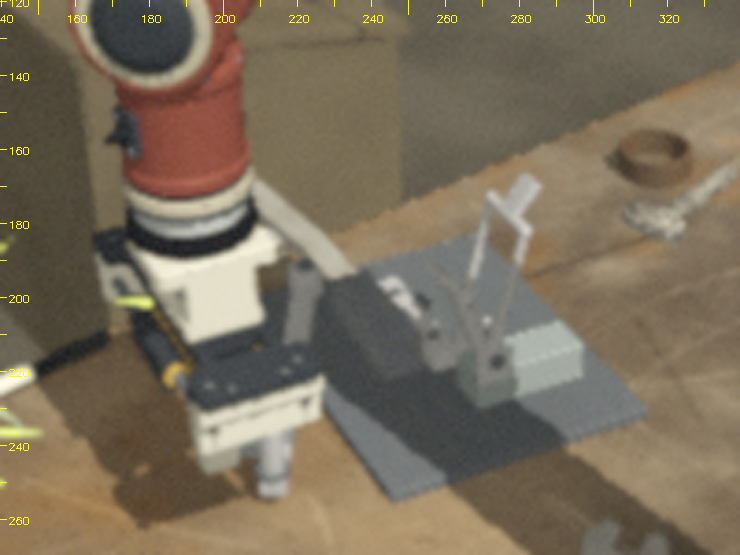

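Run:
```python
from h import *
for px in [(248.5,201),(262,203),(278,203),(272,193)]:
    for z in (.12,.145): print(px,z,wj(onplane("top",[px],z)[0]).round(0))
for a in (1.68,1.8,1.92):
    d=np.pi-a
    for r,o in((65,8),(81,8),(81,0)):
        P=jw(-20+r*np.cos(d)+o*np.sin(d),55,48+r*np.sin(d)-o*np.cos(d)); print(a,r,wj(P).round(0),proj("top",P).round(1),proj("scene",P).round(1))
```

```text
(248.5, 201) 0.12 [ 19.  59. 120.]
(248.5, 201) 0.145 [ 18.  61. 145.]
(262, 203) 0.12 [-14.  58. 120.]
(262, 203) 0.145 [-14.  60. 145.]
(278, 203) 0.12 [-52.  52. 120.]
(278, 203) 0.145 [-51.  54. 145.]
(272, 193) 0.12 [-33.  31. 120.]
(272, 193) 0.145 [-33.  33. 145.]
1.68 65 [ -5.  55. 112.] [[258.7 201.4]] [[264.1 193.3]]
1.68 81 [ -3.  55. 128.] [[257.9 200.7]] [[263.4 187.8]]
1.68 81 [-11.  55. 129.] [[261.2 201.2]] [[266.4 186.7]]
1.8 65 [  3.  55. 109.] [[255.7 200.9]] [[261.2 194.9]]
1.8 81 [  6.  55. 125.] [[254.1 200.2]] [[259.8 189.8]]
1.8 81 [ -2.  55. 127.] [[257.3 200.6]] [[262.8 188.3]]
1.92 65 [ 10.  55. 106.] [[252.8 200.6]] [[258.5 196.8]]
1.92 81 [ 15.  55. 121.] [[250.4 199.7]] [[256.4 192.1]]
1.92 81 [  8.  55. 124.] [[253.5 200.1]] [[259.2 190.3]]
```

>>> {"method": "send_rows", "body": {"moves": [[[0,0,-0.13,0,0,0],[-0.12,0,0,0,0,0],[-0.12,0,0,0,0,0],[-0.13,-0.06,0,0,0,0],[-0.13,-0.06,0,0,0,0],[-0.14,-0.05,0,0,0,0],[-0.14,-0.05,0,0,0,0],[-0.14,-0.04,0,0,0,0],[-0.14,-0.03,0,0,0,0],[0,0,0,0,0,0]]]}}

```text
time: 12.92
tool_pos: [0.5052, 0.1035, 0.1385]
orientation: [0.0, 0.764, 0.646, -0.002]
contact_force: [-0.4, 0.3, -0.3]
width: 0.005
```

Run:
```python
from h import *
s=readout.get_state(); print(wj(s['tool_pos']),s['contact_force'])
t=eyes.capture("top"); s=eyes.capture("scene"); crop(t,150,100,340,250,3.7,"t6.png"); crop(s,140,120,340,270,3.7,"s6.png")
```

```text
[ 96.851206   105.67153665 138.48544625] [-0.40044854  0.29363877 -0.33548967]
```

View pics/s6.png

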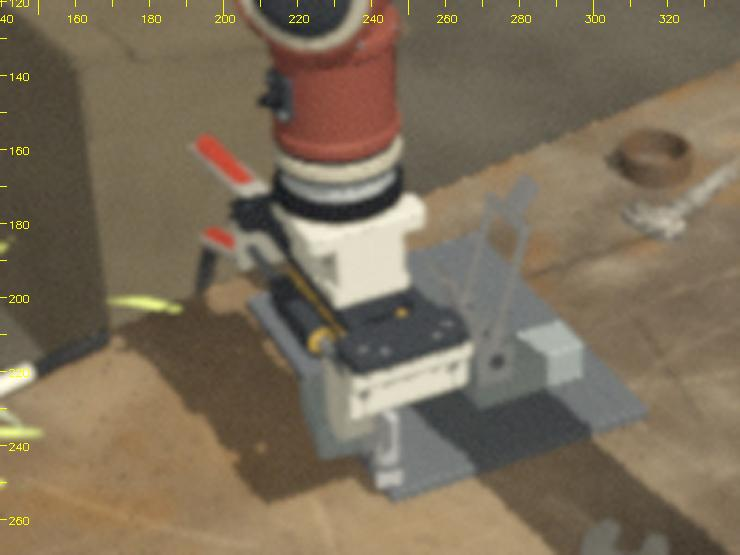

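>>> {"method": "send_rows", "body": {"moves": [[[-0.12,-0.02,0,0,0,0],[-0.12,-0.02,0,0,0,0],[-0.12,-0.01,0,0,0,0],[-0.06,0,0,0,0,0],[-0.06,0,0,0,0,0],[0,0,0,0,0,0]]]}}

```text
time: 13.52
tool_pos: [0.4966, 0.0704, 0.1388]
orientation: [0.0, 0.763, 0.646, -0.001]
contact_force: [0.2, -0.9, 0.4]
width: 0.003
```

Run:
```python
from h import *
s=readout.get_state(); print(wj(s['tool_pos']),s['contact_force'])
t=eyes.capture("top"); s=eyes.capture("scene"); crop(t,180,130,340,250,4.6,"t6.png"); crop(s,180,120,340,270,3.7,"s6.png")
```

```text
[ 62.85892592 108.60824764 138.76934895] [ 0.22866223 -0.94830071  0.37815301]
```

View pics/s6.png

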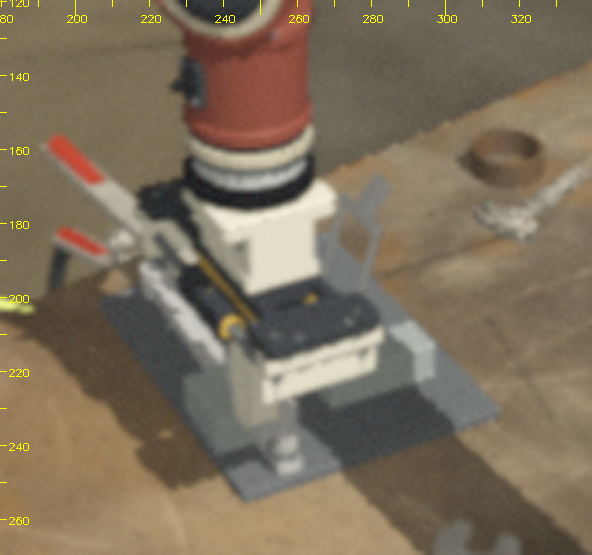

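View pics/t6.png

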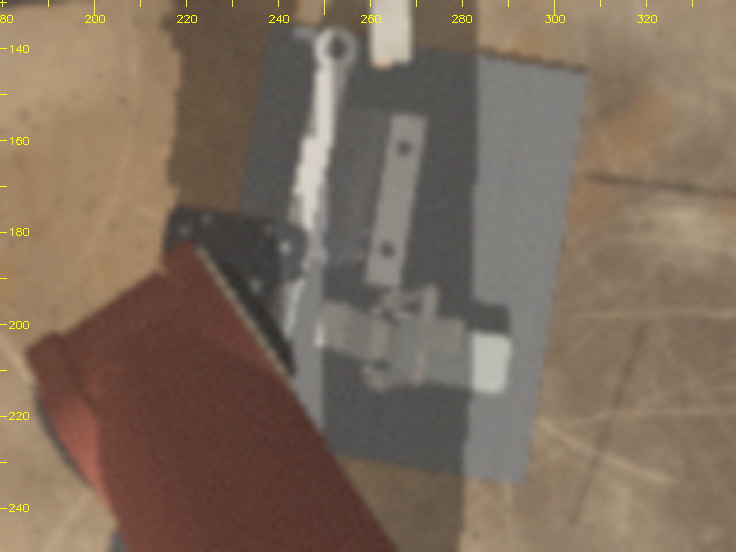

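Nearly shut (gate angle about 0.04); creep on while watching the force.

>>> {"method": "send_rows", "body": {"moves": [[[-0.04,0,0,0,0,0],[-0.03,0,0,0,0,0],[0,0,0,0,0,0]]]}}

```text
time: 13.87
tool_pos: [0.4961, 0.0667, 0.139]
orientation: [0.0, 0.763, 0.647, 0.0]
contact_force: [0.3, 0.6, 0.1]
width: 0.005
```

>>> {"method": "send_rows", "body": {"moves": [[[-0.02,0,0,0,0,0],[-0.02,0,0,0,0,0],[0,0,0,0,0,0]]]}}

```text
time: 14.12
tool_pos: [0.4955, 0.0637, 0.1389]
orientation: [-0.0, 0.763, 0.647, -0.0]
contact_force: [-0.3, 1.2, -0.1]
width: 0.009
```

>>> {"method": "send_rows", "body": {"moves": [[[-0.02,0,0,0,0,0],[-0.02,0,0,0,0,0],[0,0,0,0,0,0]]]}}

```text
time: 14.37
tool_pos: [0.4951, 0.0622, 0.139]
orientation: [-0.001, 0.762, 0.647, 0.001]
contact_force: [-1.1, 3.3, -0.6]
width: 0.002
```

>>> {"method": "send_rows", "body": {"moves": [[[-0.02,0,0,0,0,0],[-0.02,0,0,0,0,0],[0,0,0,0,0,0]]]}}

```text
time: 14.62
tool_pos: [0.4949, 0.0617, 0.1391]
orientation: [-0.002, 0.762, 0.648, 0.003]
contact_force: [-0.3, 8.2, -2.1]
width: 0.004
```

>>> {"method": "send_rows", "body": {"moves": [[[-0.02,0,0,0,0,0],[-0.02,0,0,0,0,0],[0,0,0,0,0,0]]]}}

```text
time: 14.87
tool_pos: [0.4948, 0.0611, 0.1392]
orientation: [-0.003, 0.761, 0.649, 0.005]
contact_force: [0.7, 12.7, -4.0]
width: 0.0
```

Run:
```python
from h import *
s=readout.get_state(); print(wj(s['tool_pos']),s['contact_force'])
```

```text
[ 53.35606298 108.86438382 139.18143559] [ 0.65221596 12.72812169 -4.03032678]
```

>>> {"method": "send_rows", "body": {"moves": [[[0.04,0,0,0,0,0],[0.1,0,0,0,0,0],[0.2,0,0,0,0,0],[0.5,0,0,0,0,0],[0.5,0,-0.2,0,0,0],[0.5,0,-0.3,0,0,0],[0.5,0,-0.4,0,0,0],[0.3,0,-0.4,0,0,0],[0.2,0,-0.4,0,0,0],[0,0,0,0,0,0]]]}}

```text
time: 15.7
tool_pos: [0.5296, 0.264, 0.2678]
orientation: [0.001, 0.761, 0.648, 0.007]
contact_force: [1.2, 1.2, -0.0]
width: 0.004
```

Run:
```python
from h import *
s=readout.get_state(); print(wj(s['tool_pos']),s['contact_force'])
t=eyes.capture("top"); s=eyes.capture("scene"); crop(t,200,130,340,240,5.2,"t7.png"); crop(s,180,140,340,270,4.6,"s7.png")
```

```text
[259.20629847 108.2466597  267.78702   ] [ 1.22215994  1.23903927 -0.03001703]
```

View pics/s7.png

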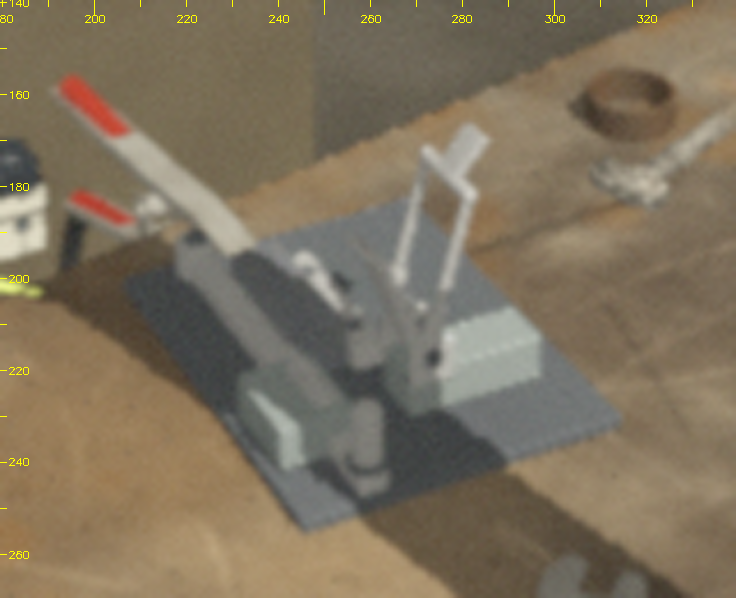

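View pics/t7.png

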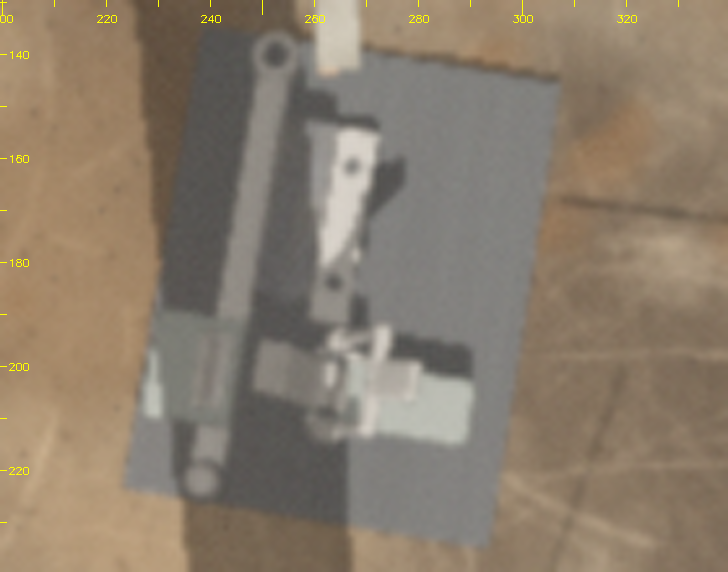

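>>> {"method": "send_rows", "body": {"moves": [[[-0.3,0.05,-0.2,0,0,0],[-0.46,0.07,-0.18,0,0,0],[-0.46,0.07,0,0,0,0],[-0.46,0.07,0,0,0,0],[-0.46,0.07,0,0,0,0],[-0.46,0.07,0,0,0,0],[-0.46,0.07,0,0,0,0],[-0.46,0.07,0,0,0,0],[-0.46,0.07,0,0,0,0],[-0.46,0.07,0,0,0,0]]]}}

```text
time: 16.63
tool_pos: [0.5215, -0.0823, 0.288]
orientation: [-0.001, 0.764, 0.646, -0.003]
contact_force: [-0.1, 0.9, -0.2]
width: -0.001
```

Run:
```python
from h import *
s=readout.get_state(); print(wj(s['tool_pos']),s['contact_force'])
delta(jw(-85,55,236),-9.55)
print(wj(onplane("top",[(238,222)],.062)[0]))
# loop points
print(wj(tri((283,171),(280,202))),wj(tri((273,172),(273,193))),wj(tri((282,182),(269,212))))
```

```text
[-83.68981866  58.76625788 288.04338015] [-0.10130697  0.92766807 -0.17986925]
t 16.6333 pos [ 0.5215 -0.0823  0.288 ] F [-0.1  0.9 -0.2] w -0.001
shift/turn [[-0.016, 0.054, 0.694], [-0.0024, 0.0012, -0.0002]]
[ 39.15318762 111.04451703  62.        ]
[-55.46772115  52.65304934 157.73609319] [-37.29018084  34.39145775 150.33043996] [-35.62277661  80.02042944 148.60026605]
```

>>> {"method": "send_rows", "body": {"moves": [[[-0.02,0.05,0.3,0,0,0],[0,0,0.3,0,0,0],[0,0,0.14,0,0,0],[0.1,0,0,0,0,0],[0.1,0,0,0,0,0],[0.1,0,0,0,0,0],[0.1,0,0,0,0,0],[0,0,0,0,0,0]]]}}

```text
time: 17.3
tool_pos: [0.5328, -0.0475, 0.2356]
orientation: [0.0, 0.761, 0.649, 0.002]
contact_force: [0.4, 1.1, 0.3]
width: 0.003
```

Run:
```python
from h import *
s=readout.get_state(); print(wj(s['tool_pos']),s['contact_force'])
s=eyes.capture("scene"); crop(s,180,120,340,250,4.6,"s8.png")
```

```text
[-47.42110002  53.31858789 235.60590266] [0.38568672 1.05588904 0.29430816]
```

View pics/s8.png

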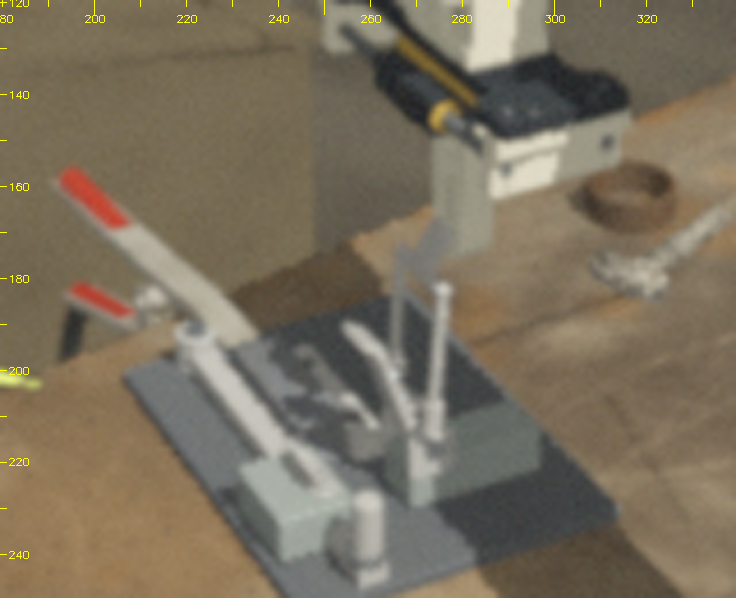

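>>> {"method": "send_rows", "body": {"moves": [[[0.08,0,0,0,0,0],[0.08,0,0,0,0,0],[0.08,0,0,0,0,0],[0.08,0,0,0,0,0],[0,0,0,0,0,0],[0,0,0,0,0,0],[0,0,0,0,0,0]]]}}

```text
time: 17.93
tool_pos: [0.5359, -0.0274, 0.2343]
orientation: [0.0, 0.763, 0.647, -0.0]
contact_force: [0.4, 0.4, -0.2]
width: 0.004
```

Run:
```python
from h import *
s=readout.get_state(); print(wj(s['tool_pos']),s['contact_force'])
s=eyes.capture("scene"); crop(s,180,120,340,250,4.6,"s9.png")
```

```text
[-27.09630435  53.65788526 234.28949004] [ 0.37575731  0.43964285 -0.18108456]
```

View pics/s9.png

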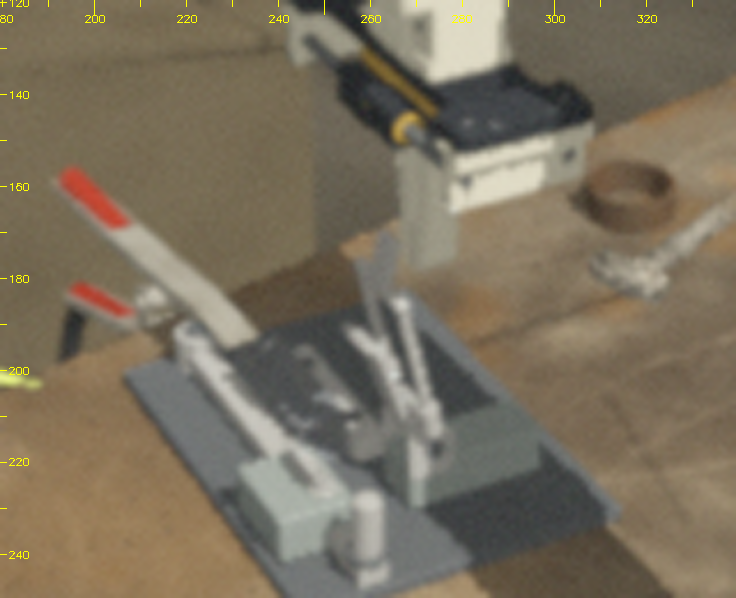

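>>> {"method": "send_rows", "body": {"moves": [[[0.08,0,0,0,0,0],[0.08,0,0,0,0,0],[0.08,0,0,0,0,0],[0.08,0,0,0,0,0],[0,0,0,0,0,0],[0,0,0,0,0,0],[0,0,0,0,0,0]]]}}

```text
time: 18.57
tool_pos: [0.5399, -0.0036, 0.2343]
orientation: [0.0, 0.763, 0.647, -0.0]
contact_force: [0.2, -0.1, -0.5]
width: 0.008
```

Run:
```python
from h import *
s=readout.get_state(); print(wj(s['tool_pos']),s['contact_force'])
s=eyes.capture("scene"); crop(s,180,120,340,250,4.6,"s10.png")
```

```text
[ -2.95241701  53.69304218 234.34015648] [ 0.21398188 -0.11385395 -0.52221609]
```

View pics/s10.png

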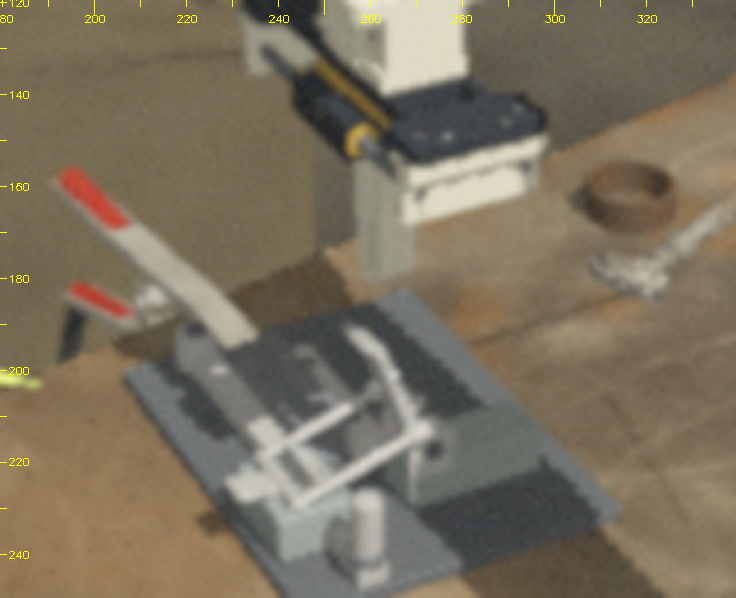

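>>> {"method": "send_rows", "body": {"moves": [[[0.5,0,0,0,0,0],[0.5,0,0,0,0,0],[0.5,0,0,0,0,0],[0.5,0,0,0,0,0],[0.5,0,0,0,0,0],[0,0,0,0,0,0]]]}}

```text
time: 19.12
tool_pos: [0.5696, 0.192, 0.235]
orientation: [-0.003, 0.759, 0.651, 0.004]
contact_force: [-0.9, 0.9, 0.2]
width: 0.004
```

Run:
```python
from h import *
s=readout.get_state(); print(wj(s['tool_pos']),s['contact_force'])
t=eyes.capture("top"); s=eyes.capture("scene"); crop(s,190,160,310,260,6,"s11.png"); crop(t,200,130,340,240,5.2,"t11.png")
```

```text
[194.8192864   56.81484434 235.02270105] [-0.85502404  0.90865991  0.15130749]
```

View pics/s11.png

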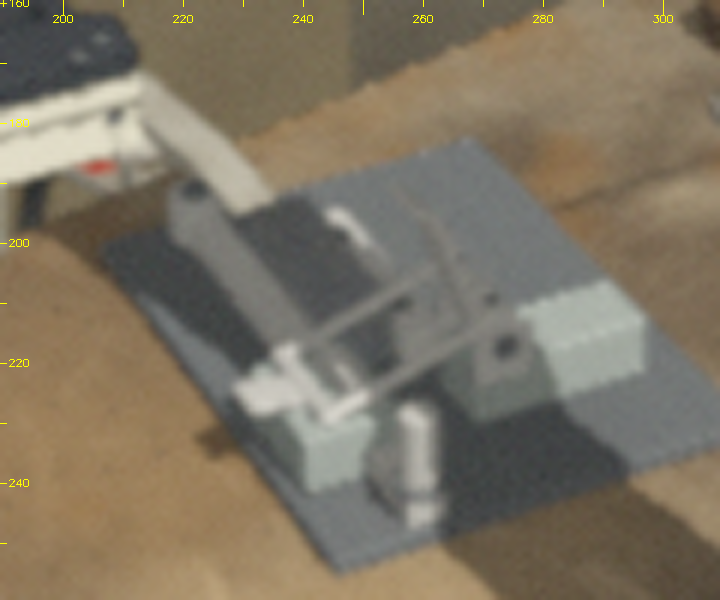

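View pics/t11.png

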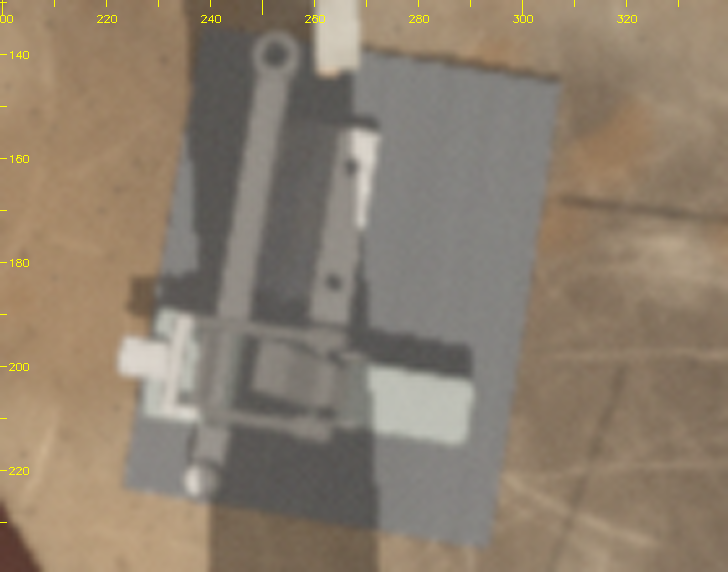

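Run:
```python
from h import *
print(wj(onplane("top",[(234,199)],.044)[0]), wj(onplane("top",[(239.8,201)],.052)[0]))
print(wj(tri((239,222),(234,199))))
delta(jw(32,55,193),-9.55)
print(wj(onplane("top",[(249,201)],.12)[0]))
```

```text
[60.27485143 53.72932196 44.        ] [44.11848921 57.0234024  52.        ]
[60.72961709 53.66013288 48.8612583 ]
t 19.2167 pos [0.5701 0.1835 0.2342] F [ 0.4 -0.7  0.6] w 0.005
shift/turn [[-2.061, -0.014, 0.548], [-0.0002, -0.0003, 0.003]]
[ 18.06269985  58.54710587 120.        ]
```

>>> {"method": "send_rows", "body": {"moves": [[[-0.5,0,0,0,0,0],[-0.5,0,0,0,0,0],[-0.5,0,0.1,0,0,0],[-0.4,0,0.3,0,0,0],[-0.06,0,0.14,0,0,0],[0,0,0,0,0,0],[0,0,0,0,0,0]]]}}

```text
time: 19.8
tool_pos: [0.5462, 0.0347, 0.1937]
orientation: [-0.0, 0.764, 0.646, -0.001]
contact_force: [-0.2, -0.2, 0.2]
width: 0.007
```

Run:
```python
from h import *
s=readout.get_state(); print(wj(s['tool_pos']),s['contact_force'])
s=eyes.capture("scene"); crop(s,190,130,310,260,4.6,"s12.png")
```

```text
[ 35.86420646  53.77937763 193.72603381] [-0.19000046 -0.23337963  0.1677651 ]
```

View pics/s12.png

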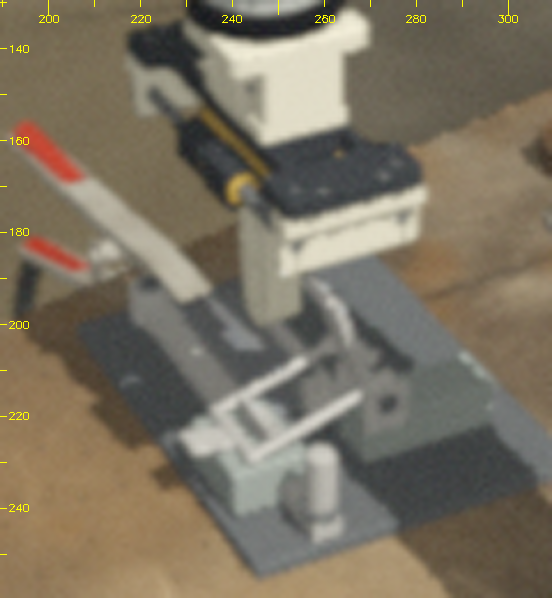

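>>> {"method": "send_rows", "body": {"moves": [[[-0.1,0,0,0,0,0],[-0.1,0,0,0,0,0],[-0.1,0,0,0,0,0],[-0.1,0,0,0,0,0],[-0.1,0,0,0,0,0],[0,0,0,0,0,0]]]}}

```text
time: 20.35
tool_pos: [0.5401, -0.0031, 0.1939]
orientation: [0.001, 0.764, 0.646, -0.001]
contact_force: [0.9, -0.4, -0.3]
width: 0.007
```

>>> {"method": "send_rows", "body": {"moves": [[[-0.08,0,0,0,0,0],[-0.1,0,0,0,0,0],[-0.1,0,0.01,0,0,0],[-0.1,0,0.02,0,0,0],[0,0,0,0,0,0]]]}}

```text
time: 20.77
tool_pos: [0.5352, -0.0309, 0.1911]
orientation: [0.0, 0.764, 0.646, -0.001]
contact_force: [-0.4, -0.4, -0.2]
width: 0.004
```

Run:
```python
from h import *
s=readout.get_state(); print(wj(s['tool_pos']),s['contact_force'])
s=eyes.capture("scene"); crop(s,190,130,310,260,4.6,"s13.png")
```

```text
[-30.63164428  53.70889046 191.05111358] [-0.43908752 -0.43186351 -0.23987405]
```

View pics/s13.png

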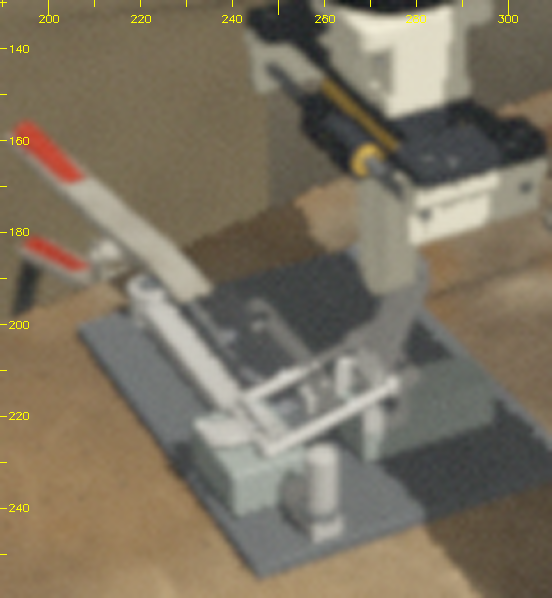

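>>> {"method": "send_rows", "body": {"moves": [[[-0.09,0,0.045,0,0,0],[-0.09,0,0.05,0,0,0],[-0.09,0,0.075,0,0,0],[-0.09,0,0.08,0,0,0],[0,0,0,0,0,0]]]}}

```text
time: 21.23
tool_pos: [0.5304, -0.0578, 0.1713]
orientation: [-0.0, 0.764, 0.646, -0.001]
contact_force: [0.8, -0.1, 0.1]
width: 0.003
```

>>> {"method": "send_rows", "body": {"moves": [[[-0.07,0,0.1,0,0,0],[-0.06,0,0.1,0,0,0],[0,0,0,0,0,0]]]}}

```text
time: 21.48
tool_pos: [0.5286, -0.0664, 0.156]
orientation: [-0.001, 0.763, 0.646, -0.002]
contact_force: [0.4, -0.1, 0.2]
width: 0.005
```

Run:
```python
from h import *
s=readout.get_state(); print(wj(s['tool_pos']),s['contact_force'])
s=eyes.capture("scene"); crop(s,190,130,310,260,4.6,"s14.png")
```

```text
[-66.72794889  54.35746192 156.02665195] [ 0.36207616 -0.11412908  0.19267738]
```

View pics/s14.png

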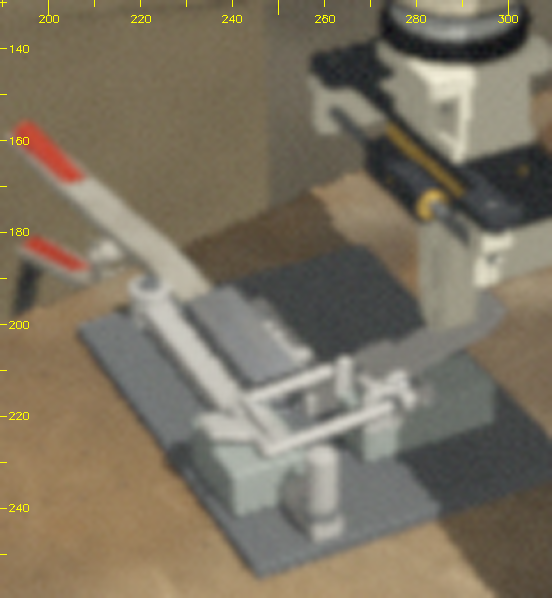

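>>> {"method": "send_rows", "body": {"moves": [[[-0.03,0,0.07,0,0,0],[-0.02,0,0.07,0,0,0],[0,0,0,0,0,0]]]}}

```text
time: 21.78
tool_pos: [0.5285, -0.0689, 0.1463]
orientation: [-0.001, 0.763, 0.647, -0.001]
contact_force: [0.5, 1.0, -0.6]
width: 0.005
```

>>> {"method": "send_rows", "body": {"moves": [[[-0.01,0,0.03,0,0,0],[0,0,0.03,0,0,0],[0,0,0,0,0,0]]]}}

```text
time: 22.03
tool_pos: [0.5288, -0.0694, 0.1425]
orientation: [-0.0, 0.763, 0.647, -0.0]
contact_force: [-0.6, 0.5, 0.3]
width: 0.006
```

>>> {"method": "send_rows", "body": {"moves": [[[0,0,0.02,0,0,0],[0,0,0.02,0,0,0],[0,0,0,0,0,0]]]}}

```text
time: 22.28
tool_pos: [0.5291, -0.0693, 0.1404]
orientation: [0.0, 0.763, 0.647, 0.0]
contact_force: [-0.8, -0.7, 4.4]
width: 0.008
```

>>> {"method": "send_rows", "body": {"moves": [[[0,0,0.02,0,0,0],[0,0,0.02,0,0,0],[0,0,0,0,0,0]]]}}

```text
time: 22.53
tool_pos: [0.5292, -0.0692, 0.1401]
orientation: [0.001, 0.763, 0.647, -0.0]
contact_force: [-6.0, 0.2, 22.2]
width: 0.003
```

>>> {"method": "send_rows", "body": {"moves": [[[0,0,0.02,0,0,0],[0,0,0.01,0,0,0],[0,0,0,0,0,0]]]}}

```text
time: 22.78
tool_pos: [0.5291, -0.0691, 0.1398]
orientation: [0.002, 0.763, 0.647, -0.0]
contact_force: [-9.5, 0.2, 36.6]
width: 0.003
```

>>> {"method": "send_rows", "body": {"moves": [[[0,0,-0.06,0,0,0],[0,0,-0.2,0,0,0],[0,0,-0.4,0,0,0],[0,0,-0.5,0,0,0],[0,0,-0.5,0,0,0],[-0.4,0,-0.3,0,0,0],[-0.5,0,0,0,0,0],[-0.5,0,0,0,0,0],[-0.5,0,0,0,0,0],[-0.4,0,0,0,0,0]]]}}

```text
time: 23.62
tool_pos: [0.4997, -0.2429, 0.2818]
orientation: [0.001, 0.763, 0.646, -0.001]
contact_force: [0.4, 0.4, 0.3]
width: 0.008
```

>>> {"method": "send_rows", "body": {"moves": [[[-0.5,0,0,0,0,0],[-0.5,0,0,0,0,0],[-0.3,0,0,0,0,0],[0,0,0,0,0,0],[0,0,0,0,0,0]]]}}

```text
time: 24.03
tool_pos: [0.484, -0.3373, 0.281]
orientation: [-0.0, 0.764, 0.645, -0.0]
contact_force: [0.5, 1.0, -0.7]
width: 0.008
```

Run:
```python
from h import *
s=readout.get_state(); print(wj(s['tool_pos']),s['contact_force'])
t=eyes.capture("top"); s=eyes.capture("scene"); crop(s,190,160,310,260,6,"s15.png"); crop(t,200,130,340,240,5.2,"t15.png")
```

```text
[-341.28647373   53.37732285  280.99086604] [ 0.47178808  1.04494414 -0.74867807]
```

View pics/s15.png

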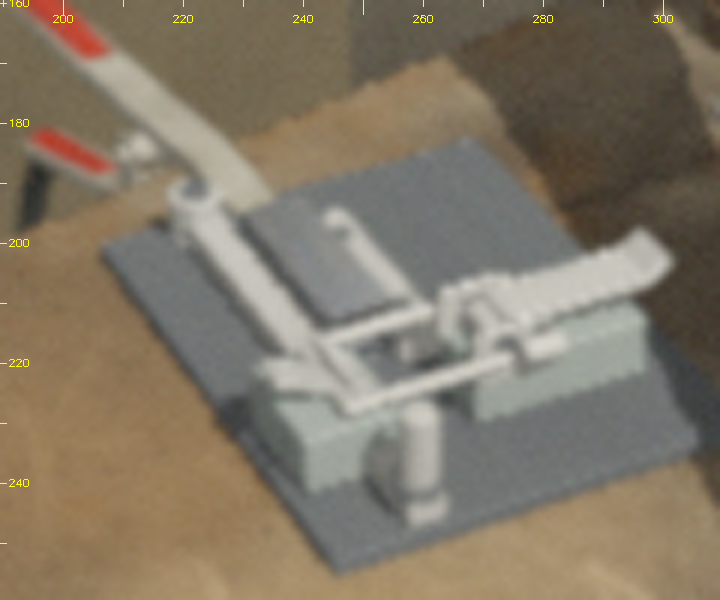

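View pics/t15.png

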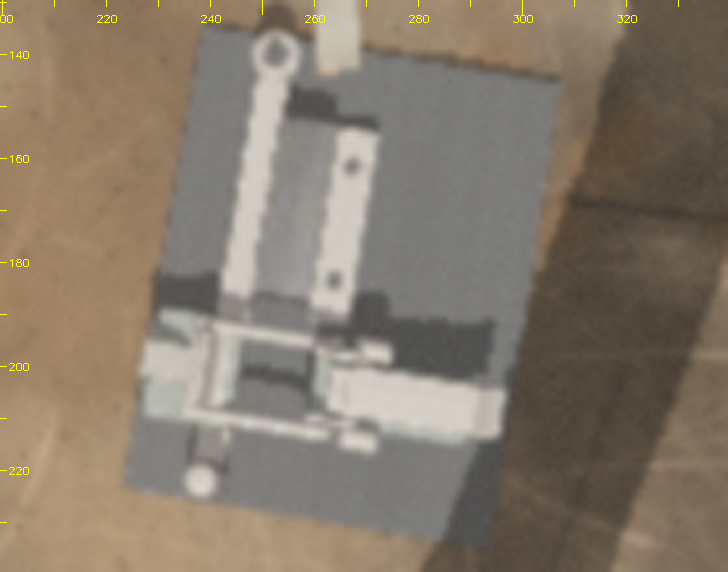

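Run:
```python
from h import *
print(wj(onplane("top",[(259.5,152.5)],.04)[0]),wj(onplane("top",[(253.5,186)],.04)[0]))
print('post',wj(onplane("top",[(238,222)],.062)[0]),'bar',wj(onplane("top",[(237,200)],.044)[0]))
# lever lip end, if flat
for a in (0,.1,.2):
    P=jw(-20-65*np.cos(a)+8*np.sin(a),55,48+65*np.sin(a)+8*np.cos(a)); print(a,proj("scene",P),proj("top",P))
```

```text
[ 15.10301534 -78.24501947  40.        ] [16.18976479 11.76991268 40.        ]
post [ 39.15318762 111.04451703  62.        ] bar [52.18659   55.0353823 44.       ]
0 [[292.73303824 203.57338346]] [[289.75280925 208.19617535]]
0.1 [[292.42068195 201.56360648]] [[289.48579294 207.95527842]]
0.2 [[291.88028527 199.65667068]] [[288.96227712 207.67500331]]
```

Tube centre is at jig (≈15.6, −33), so 3 mm off lengthwise. The gate is shut and the lever flat, so I'm handing in.

Run:
```python
from cell import order
print(order.finish_job())
```

```text
the job is handed in; nothing more can be done
None
```

The thick tube is clamped in the jig and the job was handed in at about 24 s of the 67 s allowed. No verdict was reported.

I laid the tube along the fixed jaw and pushed the gate shut by its post. I tipped the loop over behind the keeper, pressed the lever down to its hard stop and moved the arm clear.

Last checks, from the final pictures and the force reading:

| Item | Measured | Meaning |
|---|---|---|
| Tube centre | jig x ≈ 15–16 mm, y ≈ −33 mm | within about 1 mm of the seat across, 3 mm lengthwise |
| Gate post | x ≈ 39 mm | gate about 0.005 rad from shut |
| Loop bar | x ≈ 52 mm, keeper plate at x ≈ 44 mm | bar is behind the keeper |
| Lever | looks flat; stopped firmly at fingertip height ≈ 56 mm | this is the flat-lever height |

- **Force:** the last press on the lever read about 37 N at the wrist. That was fingertip contact, close to the 40 N limit, which applies to the arm and gripper body.
- **Not measured:** I could not read the gate's pressing force on the tube or the exact lever angle.
- **Other parts:** I never touched the thin tube, the magnet or the ring, but I did not measure their positions at the end.

No check failed or disagreed with another.

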